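# Open a push-and-turn safety cap

## Task

Open the amber bottle that is clamped in the holder: push its white safety cap down against the spring, keep it down while you turn it anticlockwise until you feel it come up against its stop, then let it rise and lift it straight off, without forcing it. Set the cap down gently, right way up, near the middle of the white tray and let go; leave everything else where it stands.

Things in the scene. Friction and masses are not known exactly. Their poses are not given: they have to be found in the camera images.
- bottle: amber bottle 58 mm across in a fixed holder (base 100x84x10 mm, black collar 74 mm across up to 30 mm). It cannot move or turn. Origin: centre of the underside of the holder, z up along the bottle and cap axis. Shoulder ends 78 mm up, bare neck 33 mm across there; the cap's rim is 92 mm up when closed.
- cap: loose white ribbed round cap, 44 mm across, 30 mm tall, about 40 g, red line on its top along its own +x. Origin: centre of its rim (underside), z up through its top. Closed, it lies on the bottle's axis, 92 mm over the bottle's origin; raised 30 mm from there it is clear of the neck. Grip it by its sides. Push-and-turn bayonet: three lugs inside; see the two points.
- cap_top (a point): centre of the cap's top. Pushing: a spring (4 N at rest, 2 N more per mm) holds the lugs in notches 3 mm deep; there the cap has only up to 0.9 rad of loose play. Pushed 3 mm down (10 N) the lugs can pass under the gates; 7 mm down (18 N) is a hard floor. Keep it 3.5 to 6 mm down (11 to 16 N) while turning.
- closed_rim (a point): fixed point on the bottle's axis, 92 mm up: centre of the closed cap's rim. Turning: anticlockwise from above, drag under 0.1 N m, to a firm stop; it comes after 0.55 to 1.45 rad, unseen and different each time. 0.15 to 0.3 N m shows the stop, 0.5 is forcing it. Only in the last 0.1 rad before the stop is the way up open; earlier the lugs hold the cap on. There let it rise and lift it off.
- tray: fixed flat white square tray with a blue mat, 124x124 mm outside, rim 9 mm high and 4 mm thick, floor 5 mm over the bench. Origin: centre of its underside.
- tray_floor (a point): centre of the tray's floor, 5 mm over the bench
- reagent_0: bystander: amber bottle with a small white cap, 56 mm across, 118 mm tall; origin at the centre of its underside. Leave alone.
- reagent_1: bystander: amber bottle with a small black cap, 56 mm across, 118 mm tall; origin at the centre of its underside. Leave alone.
- reagent_2: bystander: white bottle, 56 mm across, 118 mm tall; origin at the centre of its underside. Leave alone.
- notebook: bystander: dark notebook lying flat, 200x145x13 mm; origin at the centre of its underside. Leave alone.
- timer: bystander: white table timer lying flat, 62x62x19 mm; origin at the centre of its underside. Leave alone.
- vial_c: bystander: clear vial with a red cap, 30 mm across, 50 mm tall; origin at the centre of its underside. Leave alone.
- hex_keys: bystander: red holder of hex keys, lying, 22x86x23 mm; origin at the centre of its underside. Leave alone.
There are look-alikes about, which are no part of the job. What is meant by the cap is not purple, and is the smaller of those in its own colour.

How it is judged:
By the outcome, as a careful person would: the job done as asked, in the order asked, and still so for the second after the job is handed in, with the robot touching nothing.
It also fails if it takes over 72 s, if anything falls off the work surface, if the arm or the gripper's body presses on something with over 40 N, if the wrist force passes 120 N, or if a joint passes its speed limit or range.

## Robot

A 6-joint arm with a two-finger parallel gripper is mounted at the origin on a cart in front of the work surface, level with it; the furniture and walls round the work are solid. World frame = base frame: x ahead of the robot, y to its left, z up, the work surface at z = 0. Lengths are in m, angles in degrees, forces in N, time in s.
With the tool pointing down it reaches from about 0.325 to 0.9 m from the base axis. Payload 6.1 kg.
Tool frame: the origin (TCP) lies at the very end of the fingers, on their centre line; the grasp point (between the pads) lies 19 mm behind it (arm.pinch_z is the distance from the TCP to the grasp point, in m); x points along the fingers, z is the direction in which the jaws open and shut, and the axes are right-handed (so a half turn about x gives the same grasp; the last joint's range is limited). The gripper opens to 87 mm and grips with 3 to 60 N. Pads are 19 mm wide; open, the fingers measure 117 mm over their backs; the gripper's body (75 mm by 190 mm) begins 51 mm behind the grasp point.
Start: joints at [-84.402, 12.628, 87.462, -0, 79.91, -7.225], TCP at [0.139, -0.609, 0.195] pointing down, gripper open.
Joint ranges: [-170.65, 170.65], [-52.31, 119.04], [5.05, 147.46], [-71.25, 251.25], [11.57, 151.72], [-153.62, 153.62]. Speed limits (degrees/s): [147.25, 147.25, 172.46, 180, 180, 180].

## Interface

Orientations are given as a 3x3 rotation matrix whose columns are the frame's x, y, z axes.
In Python, from workcell import arm gives the robot as it stands. The module is installed in compiled form; this text tells all that it offers.
- The arm moves only by the tool step_arm, never from a script. Its argument "increments" is a list of rows, each a list of 3 entries, a list of its own where there are three numbers: the shift along the tool's x, y, z in cm, then the turn about the tool's x in degrees, then the closure, from -1 (fully open) to 1 (shut). A call has 1 to 10 rows; each row is the pose to reach, as a shift and turn from the pose commanded when the call began, along the tool's axes at that moment; what a row does not reach only later rows make up. A row lasts 1/10 s, in which the tool goes at most 50 mm and 8.59 degrees, less where a joint would pass 70% of its speed; a pose out of reach is approached as far as the arm can. A call with a gripper value outside its range is refused whole. The fingers move at their own pace and stop on an object; the grip force is fixed at half the most. Time passes only in rows, so rows that repeat a pose let the fingers close. It gives the time, the measured TCP pose, the force and the opening at its end, in the units of the state.
- arm.state(): the state, without advancing time (a new reading comes with each control period).
- arm.grab_frame(name): name is "scene" or "side" or "wrist"; returns a dict with "pixels" (420x560x3 uint8, red, green, blue), "mtx" (3x3 intrinsics, pixels), "k1" (the pictures are not rectified: a ray, as slopes to the right and down, at radius r is drawn at 1 + k1 r^2 times it, then the intrinsics apply), "view" (4x4, takes a point from world to camera coordinates). Camera axes: x right, y up, looking along -z (the intrinsics and any distortion apply to the point x, -y, -z); pixel columns grow to the right and rows downward; lengths in m; the calibration is good to about 2 mm. A picture is of the moment at which its call begins. There is no depth.
- arm.sign_off(): hands the job in, once; it reports no verdict.
Trained networks look in a picture, given as the dict that the camera call returned (one of the last four; its "shot" number tells which), for a name from the list of things; names that differ only in an ending like _2 or _b are one class to them, and where a whole thing is asked for, a point or a joint stands for the part that bears it (a point fixed in the world has none). Each returns a list of dicts, best first, with "conf" (0 to 1); they miss things now and then, are a little off and sometimes report something else, mostly with a low value. They report only what shows in the picture. A call takes as long as a camera call. They do not tell look-alikes from the thing itself.
- arm.boxes_of(picture, target): "at" ([row, column] in pixels, amid what is visible of it).
The state is a dict: "time_s": time; "joints": joint angles; "dq": joint speeds; "joint_torque": joint torques, N m; "ee_pos": TCP position; "tcp_rot": TCP orientation; "ft_force": force on the tool from outside, world axes, zero at the start; "moment": the same for the moment, N m; "gripper_width": opening from 0.0 (shut) to 1.0 (fully open).
Only numpy, scipy, OpenCV 4.12 (cv2) and the standard library are available. Lean on these libraries where they do the work, as an engineer would, in place of code of your own. Each camera call takes 0.05 s, during which the arm holds its last target.

## Working session

There is one attempt and no reset: what is moved stays moved. The work goes in short steps, Python scripts to look and compute and a tool call to move; the robot and the scene stay as the last step left them, time stands still between calls to the robot, and variables do not carry over. Pictures are saved under pics/ and viewed, and the job is handed in when it is done.

Besides the shell and the picture viewer there is one more tool, called after "Call:" as name(argument=value, ...), one argument or row to a line, values as JSON. step_arm: Moves the arm, as the interface text tells. Its arguments: {"type":"object","properties":{"increments":{"type":"array","items":{"type":"array"}}},"required":["increments"]}

```bash
mkdir -p pics
cat > h.py <<'E'
import numpy as np, cv2
from workcell import arm
def save(f,n,crop=None,s=1):
    p=f["pixels"]
    if crop: r0,r1,c0,c1=crop; p=p[r0:r1,c0:c1]
    p=cv2.resize(p,None,fx=s,fy=s,interpolation=cv2.INTER_CUBIC) if s!=1 else p
    cv2.imwrite("pics/"+n,cv2.cvtColor(np.ascontiguousarray(p),cv2.COLOR_RGB2BGR))
def ray(f,rc):
    m=f["mtx"];k=f["k1"]
    d=np.array([(rc[1]-m[0,2])/m[0,0],(rc[0]-m[1,2])/m[1,1]])
    u=d.copy()
    for _ in range(30): u=d/(1+k*(u@u))
    V=f["view"];R=V[:3,:3];t=V[:3,3]
    return -R.T@t, R.T@np.array([u[0],-u[1],-1])
def atz(f,rc,z):
    o,d=ray(f,rc); return o+d*(z-o[2])/d[2]
def proj(f,P):
    V=f["view"];c=V[:3,:3]@np.asarray(P)+V[:3,3]
    u=np.array([c[0],-c[1]])/-c[2]; u=u*(1+f["k1"]*(u@u)); m=f["mtx"]
    return np.array([m[1,1]*u[1]+m[1,2], m[0,0]*u[0]+m[0,2]])
def tri(obs):
    A=np.zeros((3,3));b=np.zeros(3)
    for f,rc in obs:
        o,d=ray(f,rc);d/=np.linalg.norm(d);M=np.eye(3)-np.outer(d,d);A+=M;b+=M@o
    return np.linalg.solve(A,b)
E
python3 - <<'E'
from h import *
np.set_printoptions(precision=4,suppress=True)
s=arm.state();print(s["time_s"],s["ee_pos"],s["tcp_rot"],s["ft_force"],s["gripper_width"],arm.pinch_z)
for n in ["scene","side","wrist"]:
    f=arm.grab_frame(n);save(f,n+"0.png")
    print(n,f["k1"],f["mtx"].tolist(),"cam",ray(f,(210,280)))
    for t in ["cap","bottle","tray"]:
        print(t,[(np.round(b["at"],1).tolist(),round(b["conf"],2)) for b in arm.boxes_of(f,t)][:6])
E
```

```text
0.0 [ 0.1386 -0.6088  0.1934] [[-0.0002  0.9751  0.2219]
 [ 0.0019  0.2219 -0.9751]
 [-1.      0.0002 -0.0019]] [ 0.2582 -0.8521  0.5109] 0.9981450681085072 0.0187
scene -0.02439771765690511 [[388.71029443751627, 0.0, 282.60370792270703], [0.0, 388.71029443751627, 202.63573155910348], [0.0, 0.0, 1.0]] cam (array([0.1743, 0.4504, 0.8043]), array([ 0.4141, -0.4676, -0.7812]))
cap [([288.5, 220.9], 0.76), ([318.3, 253.5], 0.75), ([252.0, 176.4], 0.57)]
bottle [([212.4, 278.3], 0.69), ([262.5, 258.3], 0.68)]
tray [([215.5, 342.7], 0.61)]
side -0.12495165950972248 [[430.14099228723364, 0.0, 279.4451112866994], [0.0, 430.14099228723364, 210.09891967527932], [0.0, 0.0, 1.0]] cam (array([ 0.1594, -0.9365,  0.5933]), array([ 0.3218,  0.8442, -0.4286]))
cap [([196.4, 269.2], 0.69), ([211.0, 232.2], 0.6), ([206.7, 255.6], 0.47)]
bottle [([222.0, 272.2], 0.68)]
tray [([278.0, 277.0], 0.94), ([193.7, 273.3], 0.7)]
wrist -0.03232999261897127 [[355.39038685010865, 0.0, 274.77781642762636], [0.0, 355.39038685010865, 208.71951183078687], [0.0, 0.0, 1.0]] cam (array([ 0.2109, -0.5922,  0.3847]), array([-0.2657, -0.0751, -0.9612]))
cap []
bottle []
tray []
```

View pics/scene0.png

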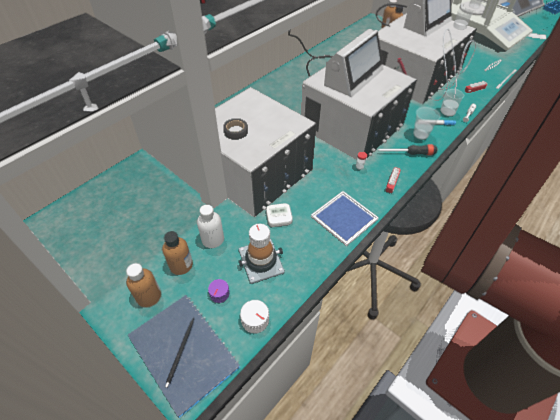

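View pics/side0.png

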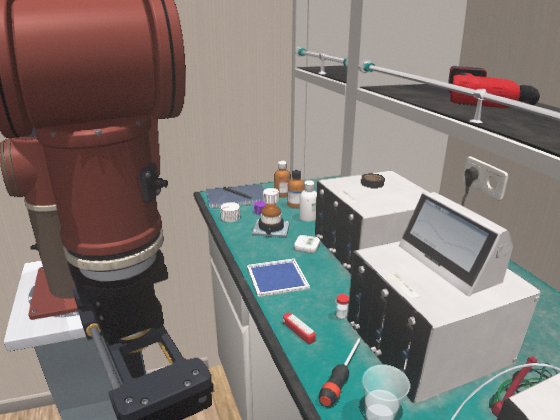

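View pics/wrist0.png

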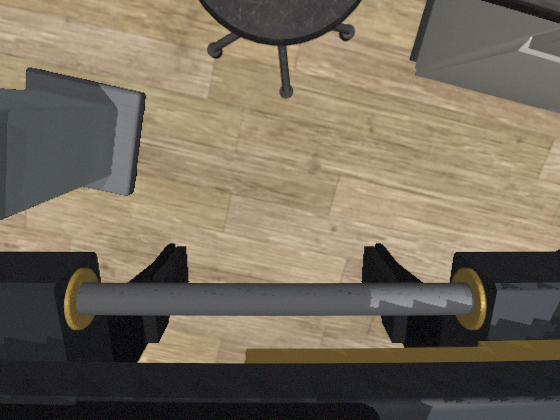

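Run:
```python
from h import *
np.set_printoptions(precision=4,suppress=True)
f=arm.grab_frame("scene");g=arm.grab_frame("side")
a=cv2.resize(f["pixels"][190:350,180:400],None,fx=3.4,fy=3.4,interpolation=cv2.INTER_CUBIC)
save(f,"sc1.png",(190,350,180,400),3.4); save(g,"si1.png",(170,300,200,330),4.5)
```

```text
(no output)
```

View pics/sc1.png

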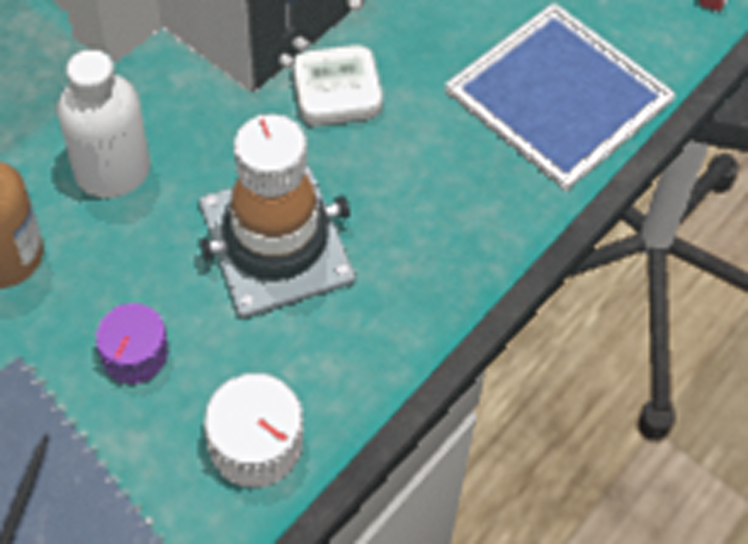

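View pics/si1.png

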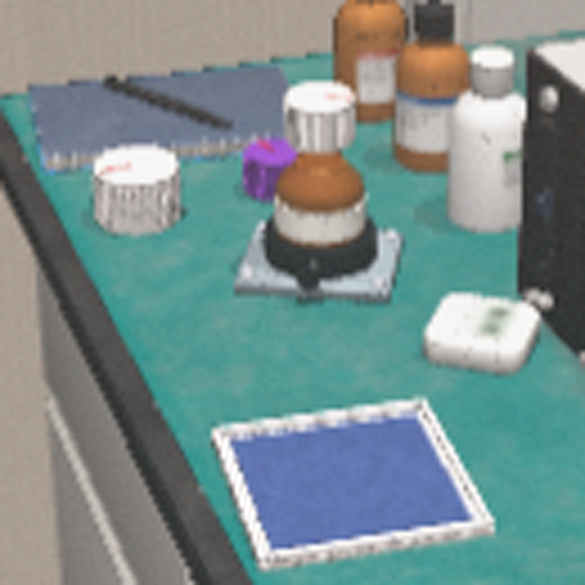

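Run:
```python
from h import *
np.set_printoptions(precision=4,suppress=True)
f=arm.grab_frame("scene");g=arm.grab_frame("side")
S=lambda x,y:(190+(y-1.2)/3.4,180+(x-1.2)/3.4)
G=lambda x,y:(170+(y-1.7)/4.5,200+(x-1.7)/4.5)
a=S(271,145);b=G(320,99)
print("tri",tri([(f,a),(g,b)]),"z",atz(f,a,.122),atz(g,b,.122))
for p in [(557,5),(675,96),(567,188),(447,90)]: print("s",atz(f,S(*p),.009))
for p in [(213,430),(422,402),(494,527),(265,565)]: print("g",atz(g,G(*p),.009))
print("big white",atz(f,S(254,418),.03),"purple",atz(f,S(133,338),.03),"timer",atz(f,S(338,82),.015),"wb",atz(f,S(92,68),.118), "holder corners",[atz(f,S(*p),.01)[:2] for p in [(202,196),(242,312),(354,276)]])
print("redline dir",atz(f,S(270,138),.122)-atz(f,S(263,119),.122))
# base to edge of bench
```

```text
tri [0.5307 0.1158 0.1201] z [0.5278 0.1173 0.122 ] [0.5313 0.1132 0.122 ]
s [ 0.5116 -0.1916  0.009 ]
s [ 0.3902 -0.1771  0.009 ]
s [ 0.4024 -0.0535  0.009 ]
s [ 0.5227 -0.0648  0.009 ]
g [ 0.4069 -0.0585  0.009 ]
g [ 0.5271 -0.071   0.009 ]
g [ 0.5158 -0.1961  0.009 ]
g [ 0.3953 -0.1864  0.009 ]
big white [0.4402 0.2281 0.03  ] purple [0.5359 0.2413 0.03  ] timer [ 0.5862 -0.0112  0.015 ] wb [0.6613 0.1501 0.118 ] holder corners [array([0.5914, 0.1277]), array([0.5054, 0.1741]), array([0.468 , 0.1034])]
redline dir [-0.0137  0.0078  0.    ]
```

Run:
```python
from h import *
np.set_printoptions(precision=4,suppress=True)
f=arm.grab_frame("scene");g=arm.grab_frame("side")
print("box near corner base s",atz(f,(208,265),0), "pillar base",atz(f,(212,220),0), "box left corner",atz(f,(180,220),0))
print("box top near corner tri",tri([(f,(150,257)),(g,(208,327))]), "left top", atz(g,(182,317),.2))
T=np.array([[-.0002,.9751,.2219],[.0019,.2219,-.9751],[-1,0.0002,-.0019]])
d=np.array([.530,.1155,.165])-arm.state()["ee_pos"]
print("cm",100*T.T@d, arm.state()["time_s"])
```

```text
box near corner base s [ 0.6347 -0.0093  0.    ] pillar base [0.7131 0.0802 0.    ] box left corner [0.7985 0.0022 0.    ]
box top near corner tri [ 0.6586 -0.0348  0.1393] left top [ 0.5982 -0.0415  0.2   ]
cm [  3.0826  54.2384 -61.9985] 0.9
```

Call:
step_arm(
  increments=[
    [[-2, 25, -29], 0, -1],
    [[-2, 25, -29], 0, -1],
    [[-2, 25, -29], 0, -1],
    [[-2, 25, -29], 0, -1],
    [[-2, 25, -29], 0, -1],
    [[-2, 25, -29], 0, -1],
    [[-2, 25, -29], 0, -1],
    [[-2, 25, -29], 0, -1],
    [[-2, 25, -29], 0, -1],
    [[-2, 25, -29], 0, -1],
  ],
)

```text
time_s: 1.9
ee_pos: [0.3184, -0.2711, 0.2149]
tcp_rot: [[0.0, 0.975, 0.224], [-0.001, 0.224, -0.975], [-1.0, 0.0, 0.001]]
ft_force: [0.2, -0.3, -0.2]
gripper_width: 1.001
```

Call:
step_arm(
  increments=[
    [[0, 26, -30], 0, -1],
    [[0, 26, -30], 0, -1],
    [[0, 26, -30], 0, -1],
    [[0, 26, -30], 0, -1],
    [[0, 26, -30], 0, -1],
    [[0, 26, -30], 0, -1],
    [[0, 26, -30], 0, -1],
    [[0, 26, -30], 0, -1],
    [[0, 26, -30], 0, -1],
    [[0, 26, -30], 0, -1],
  ],
)

```text
time_s: 2.9
ee_pos: [0.5054, 0.0785, 0.2137]
tcp_rot: [[-0.002, 0.975, 0.223], [-0.001, 0.223, -0.975], [-1.0, -0.002, 0.0]]
ft_force: [-0.2, 0.2, 0.1]
gripper_width: 0.999
```

Run:
```python
from h import *
np.set_printoptions(precision=4,suppress=True)
s=arm.state();print(s["time_s"],s["joints"],s["ee_pos"],s["tcp_rot"],s["ft_force"],s["moment"])
for n in ["wrist","side"]:
    f=arm.grab_frame(n);save(f,n+"1.png")
    print(n,[(np.round(b["at"],1).tolist(),round(b["conf"],2)) for b in arm.boxes_of(f,"cap")][:6], proj(f,(.53,.1155,.122)))
```

```text
2.9 [  0.0164  -3.7237 102.7252  -0.0452  81.0934  77.1602] [0.5054 0.0785 0.2137] [[-0.0017  0.9749  0.2226]
 [-0.0008  0.2226 -0.9749]
 [-1.     -0.0018  0.0004]] [-0.1995  0.1659  0.053 ] [-0.0073  0.0664 -0.0135]
wrist [([161.6, 236.5], 0.9), ([206.8, 128.4], 0.86), ([111.6, 134.0], 0.64)] [162.8286 237.2006]
side [([212.0, 231.4], 0.71), ([195.4, 267.9], 0.64)] [191.3844 270.0308]
```

View pics/wrist1.png

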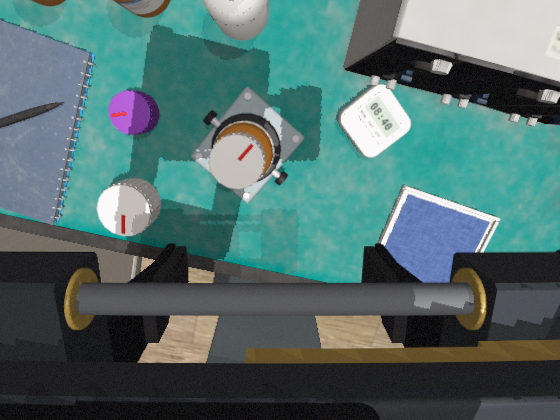

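Run:
```python
from h import *
np.set_printoptions(precision=4,suppress=True)
f=arm.grab_frame("wrist");p=f["pixels"].copy()
for c in [(.53,.1155),(.533,.1155),(.53,.1125)]:
    pts=np.array([proj(f,(c[0]+.022*np.cos(a),c[1]+.022*np.sin(a),.122)) for a in np.linspace(0,6.283,40)])
    q=((pts[:,::-1]-[180,80])*6+3).astype(int)
    globals().setdefault("L",[]).append(q)
im=cv2.resize(p[80:180,180:300],None,fx=6,fy=6,interpolation=cv2.INTER_CUBIC)
for q,col in zip(L[:1],[(0,255,0)]): cv2.polylines(im,[q.reshape(-1,1,2)],True,col,1)
cv2.imwrite("pics/w2.png",im[:,:,::-1])
```

```text
(no output)
```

View pics/w2.png

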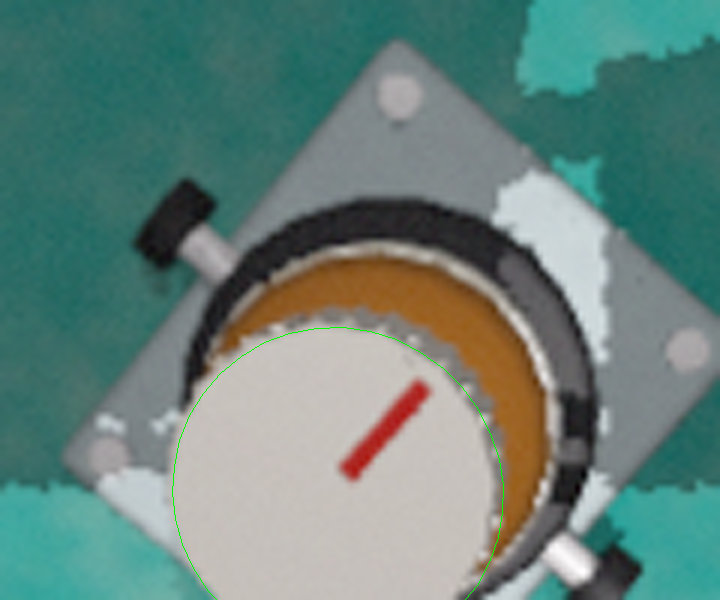

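Call:
step_arm(
  increments=[
    [[0, 3.24, -3.13], 0, -1],
    [[0, 3.24, -3.13], 0, -1],
    [[0, 3.24, -3.13], 0, -1],
    [[4, 3.24, -3.13], 0, -1],
    [[7, 3.24, -3.13], 0, -1],
    [[8, 3.24, -3.13], 0, -1],
    [[8, 3.24, -3.13], 0, -1],
    [[8, 3.24, -3.13], 0, -1],
  ],
)

```text
time_s: 3.95
ee_pos: [0.5306, 0.1163, 0.1362]
tcp_rot: [[0.002, 0.975, 0.221], [0.0, 0.221, -0.975], [-1.0, 0.002, 0.0]]
ft_force: [0.2, 0.4, -0.5]
gripper_width: 1.001
```

Run:
```python
from h import *
np.set_printoptions(precision=4,suppress=True)
s=arm.state();print(s["time_s"],s["joints"],s["ee_pos"],s["tcp_rot"],s["ft_force"],s["moment"])
for n in ["wrist","side","scene"]:
    f=arm.grab_frame(n);save(f,n+"3.png")
    print(n, proj(f,(.53,.1162,.122)))
f=arm.grab_frame("side");save(f,"side3c.png",(140,260,200,330),5)
```

```text
3.95 [  4.0472   4.2001 103.3122  -0.0044  72.3715  81.2643] [0.5306 0.1163 0.1362] [[ 0.002   0.9752  0.2213]
 [ 0.0001  0.2213 -0.9752]
 [-1.      0.002   0.0004]] [ 0.1578  0.3693 -0.4708] [-0.0094  0.0107  0.0013]
wrist [235.3885 276.0057]
side [191.2933 269.9479]
scene [231.4374 258.9774]
```

View pics/wrist3.png

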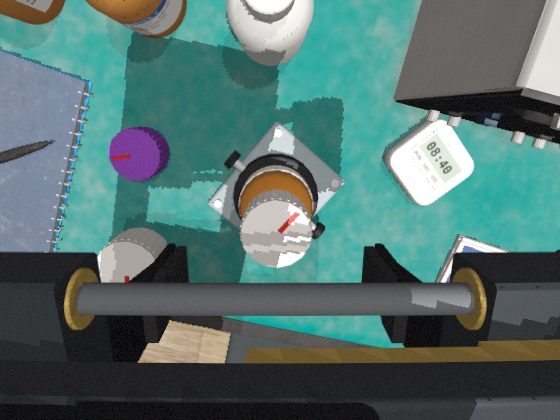

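View pics/side3c.png

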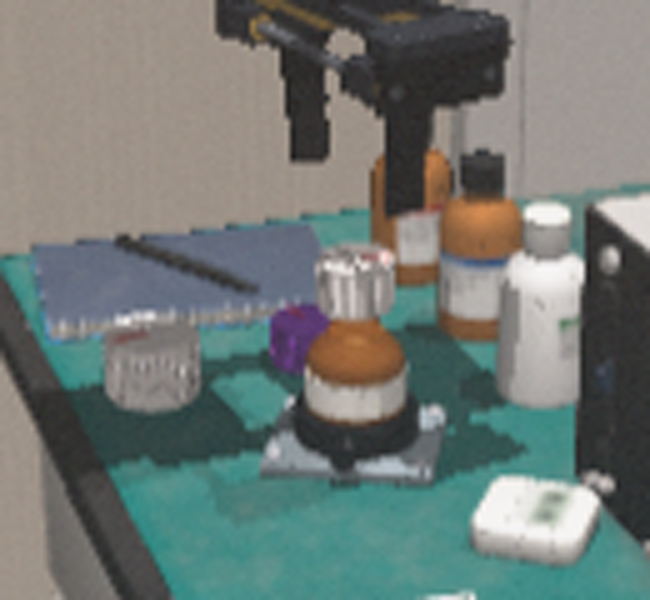

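Call:
step_arm(
  increments=[
    [[2, 0, 0], 0, -1],
    [[4, 0, 0], 0, -1],
    [[4.6, 0, 0], 0, -1],
    [[4.6, 0, 0], 0, -1],
    [[4.6, 0, 0], 0, -1],
    [[4.6, 0, 0], 0, -1],
  ],
)

```text
time_s: 4.75
ee_pos: [0.5307, 0.1169, 0.0899]
tcp_rot: [[0.002, 0.975, 0.222], [0.0, 0.222, -0.975], [-1.0, 0.002, 0.0]]
ft_force: [-0.9, 0.4, 0.6]
gripper_width: 1.0
```

Call:
step_arm(
  increments=[
    [[0, 0, 0], 0, 1],
    [[0, 0, 0], 0, 1],
    [[0, 0, 0], 0, 1],
    [[0, 0, 0], 0, 1],
    [[0, 0, 0], 0, 1],
    [[0, 0, 0], 0, 1],
    [[0, 0, 0], 0, 1],
    [[0, 0, 0], 0, 1],
    [[0, 0, 0], 0, 1],
    [[0, 0, 0], 0, 1],
  ],
)

```text
time_s: 5.75
ee_pos: [0.5298, 0.1163, 0.0886]
tcp_rot: [[0.0, 0.975, 0.222], [-0.001, 0.222, -0.975], [-1.0, -0.0, 0.001]]
ft_force: [0.4, -4.4, 0.4]
gripper_width: 0.494
```

Run:
```python
from h import *
np.set_printoptions(precision=4,suppress=True)
s=arm.state();print(s["time_s"],s["ee_pos"],s["ft_force"],s["moment"],s["gripper_width"]*87)
f=arm.grab_frame("scene");save(f,"scene4.png",(190,290,200,330),5)
```

```text
5.75 [0.5298 0.1163 0.0886] [ 0.3718 -4.3693  0.449 ] [-0.7834 -0.0707 -0.016 ] 43.01265886404321
```

View pics/scene4.png

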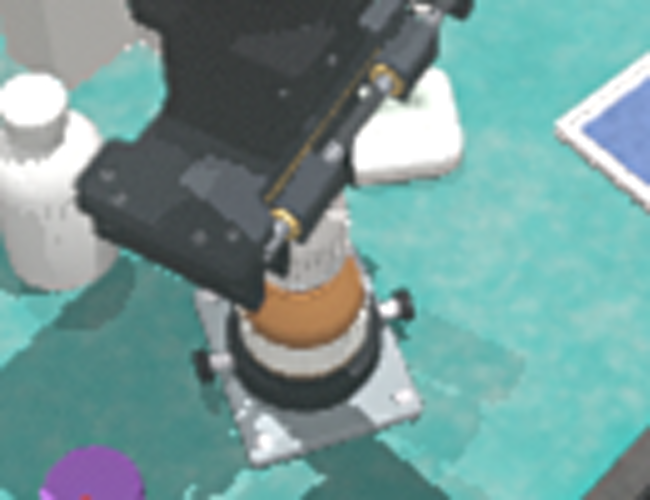

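Call:
step_arm(
  increments=[
    [[0.1, 0, 0.05], 0, 1],
    [[0.2, 0, 0.05], 0, 1],
    [[0.2, 0, 0.05], 0, 1],
    [[0.2, 0, 0.05], 0, 1],
  ],
)

```text
time_s: 6.2
ee_pos: [0.5299, 0.1163, 0.0872]
tcp_rot: [[0.0, 0.975, 0.222], [-0.0, 0.222, -0.975], [-1.0, 0.0, 0.0]]
ft_force: [-1.9, -4.2, 5.3]
gripper_width: 0.49
```

```bash
cat > st.py <<'E'
from h import *
np.set_printoptions(precision=4,suppress=True)
s=arm.state();r=s["tcp_rot"]
print(s["time_s"],s["ee_pos"],"yaw",np.degrees(np.arctan2(r[1][2],r[0][2])),s["ft_force"],s["moment"],s["gripper_width"]*87)
E
python3 st.py
```

```text
6.2 [0.5299 0.1163 0.0872] yaw -77.17223004588308 [-1.8724 -4.235   5.3112] [-0.7348  0.4402  0.0384] 42.59202739710654
```

Call:
step_arm(
  increments=[
    [[0.1, 0, 0.05], 0, 1],
    [[0.2, 0, 0.1], 0, 1],
    [[0.2, 0, 0.1], 0, 1],
    [[0.2, 0, 0.1], 0, 1],
  ],
)

```text
time_s: 6.6
ee_pos: [0.53, 0.1162, 0.0857]
tcp_rot: [[0.0, 0.975, 0.222], [0.001, 0.222, -0.975], [-1.0, 0.0, -0.001]]
ft_force: [-3.6, -1.2, 8.3]
gripper_width: 0.488
```

```bash
python3 st.py
```

```text
6.6 [0.53   0.1162 0.0857] yaw -77.16940043697005 [-3.552  -1.1615  8.3045] [-0.1733  0.715   0.0057] 42.493846911181606
```

Call:
step_arm(
  increments=[
    [[0.15, -0.05, 0.05], 0, 1],
    [[0.28, -0.1, 0.05], 0, 1],
    [[0.28, -0.1, 0.05], 0, 1],
    [[0.28, -0.1, 0.05], 0, 1],
  ],
)

```text
time_s: 7.0
ee_pos: [0.53, 0.1161, 0.0838]
tcp_rot: [[0.002, 0.975, 0.222], [0.002, 0.222, -0.975], [-1.0, 0.003, -0.002]]
ft_force: [-5.1, 0.3, 11.3]
gripper_width: 0.489
```

```bash
python3 st.py
```

```text
7.0 [0.53   0.1161 0.0838] yaw -77.16966006114279 [-5.0738  0.315  11.2744] [ 0.1083  0.6312 -0.0155] 42.54785357648264
```

Call:
step_arm(
  increments=[
    [[0.1, -0.1, 0], 0, 1],
    [[0.15, -0.2, 0], 0, 1],
    [[0.15, -0.2, 0], 0, 1],
    [[0.15, -0.2, 0], 0, 1],
  ],
)

```text
time_s: 7.4
ee_pos: [0.53, 0.1161, 0.0834]
tcp_rot: [[0.006, 0.975, 0.222], [0.003, 0.222, -0.975], [-1.0, 0.007, -0.002]]
ft_force: [0.0, 2.0, 12.4]
gripper_width: 0.488
```

```bash
python3 st.py
```

```text
7.4 [0.53   0.1161 0.0834] yaw -77.17019203475283 [ 0.0112  1.9506 12.3799] [0.4161 0.0541 0.0043] 42.46389066535748
```

Call:
step_arm(
  increments=[
    [[0.05, 0, 0], -2, 1],
    [[0.05, 0, 0], -4, 1],
    [[0.05, 0, 0], -6, 1],
    [[0.05, 0, 0], -6, 1],
    [[0.05, 0, 0], -6, 1],
  ],
)

```text
time_s: 7.9
ee_pos: [0.5301, 0.1158, 0.0831]
tcp_rot: [[0.006, 0.946, 0.323], [0.003, 0.323, -0.946], [-1.0, 0.007, -0.001]]
ft_force: [0.2, 1.8, 13.7]
gripper_width: 0.486
```

```bash
python3 st.py
```

```text
7.9 [0.5301 0.1158 0.0831] yaw -71.17247518529304 [ 0.2476  1.7727 13.6735] [ 0.1602  0.0661 -0.0321] 42.318727164733865
```

Call:
step_arm(
  increments=[
    [[0, 0, 0], -3, 1],
    [[0, 0, 0], -6, 1],
    [[0, 0, 0], -9, 1],
    [[0, 0, 0], -12, 1],
    [[0, 0, 0], -12, 1],
  ],
)

```text
time_s: 8.4
ee_pos: [0.5303, 0.1155, 0.0832]
tcp_rot: [[0.007, 0.858, 0.514], [0.002, 0.514, -0.858], [-1.0, 0.007, 0.001]]
ft_force: [-0.0, -0.5, 13.8]
gripper_width: 0.491
```

```bash
python3 st.py
```

```text
8.4 [0.5303 0.1155 0.0832] yaw -59.09397077106261 [-0.034  -0.5017 13.7772] [ 0.0297  0.0437 -0.0025] 42.75769397854386
```

Call:
step_arm(
  increments=[
    [[0, 0, 0], -3, 1],
    [[0, 0, 0], -6, 1],
    [[0, 0, 0], -9, 1],
    [[0, 0, 0], -11, 1],
    [[0, 0, 0], -11, 1],
  ],
)

```text
time_s: 8.9
ee_pos: [0.5304, 0.1154, 0.0832]
tcp_rot: [[0.007, 0.745, 0.668], [0.002, 0.668, -0.745], [-1.0, 0.007, 0.003]]
ft_force: [-0.8, -0.3, 13.7]
gripper_width: 0.486
```

```bash
python3 st.py
```

```text
8.9 [0.5304 0.1154 0.0832] yaw -48.11882006679483 [-0.8148 -0.3247 13.6561] [ 0.0677 -0.0194 -0.0051] 42.29953914986559
```

Call:
step_arm(
  increments=[
    [[0, 0, 0], -2, 1],
    [[0, 0, 0], -4, 1],
    [[0, 0, 0], -4, 1],
  ],
)

```text
time_s: 9.2
ee_pos: [0.5303, 0.1154, 0.0832]
tcp_rot: [[0.007, 0.696, 0.718], [0.002, 0.718, -0.696], [-1.0, 0.006, 0.003]]
ft_force: [0.0, -0.8, 13.6]
gripper_width: 0.491
```

```bash
python3 st.py;python3 - <<'E'
from h import *
f=arm.grab_frame("scene");save(f,"scene5.png",(190,290,200,330),5)
f=arm.grab_frame("side");save(f,"side5.png",(140,260,200,330),5)
E
```

```text
9.2 [0.5303 0.1154 0.0832] yaw -44.1220223992675 [ 0.0396 -0.8323 13.6072] [-0.0569 -0.0131 -0.0187] 42.698750913831184
```

View pics/scene5.png

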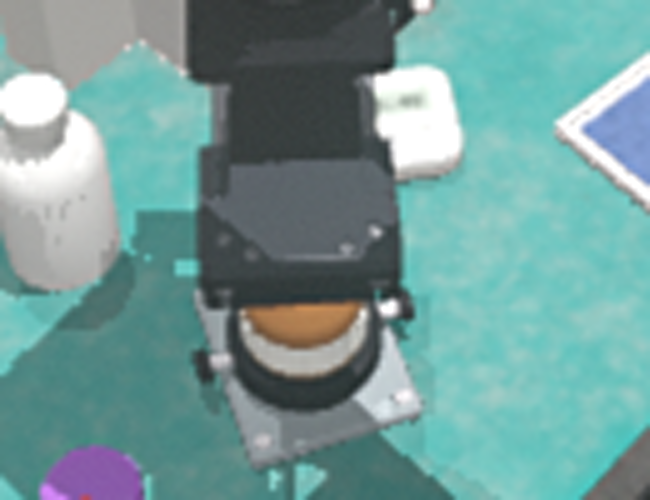

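View pics/side5.png

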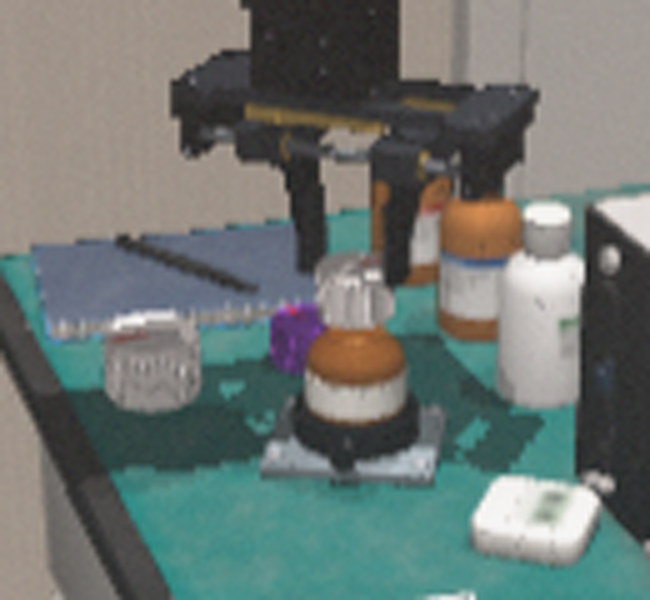

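Call:
step_arm(
  increments=[
    [[0, 0, 0], -2, 1],
    [[0, 0, 0], -4, 1],
    [[0, 0, 0], -4, 1],
  ],
)

```text
time_s: 9.6
ee_pos: [0.5304, 0.1154, 0.0832]
tcp_rot: [[0.007, 0.644, 0.765], [0.002, 0.765, -0.644], [-1.0, 0.006, 0.004]]
ft_force: [0.0, -0.1, 13.1]
gripper_width: 0.486
```

```bash
python3 st.py
```

```text
9.6 [0.5304 0.1154 0.0832] yaw -40.12223753057501 [ 0.0454 -0.1341 13.0726] [-0.0317 -0.0469  0.0358] 42.29567919316234
```

Call:
step_arm(
  increments=[
    [[0, 0, 0], -2, 1],
    [[0, 0, 0], -4, 1],
    [[0, 0, 0], -4, 1],
  ],
)

```text
time_s: 9.9
ee_pos: [0.5304, 0.1153, 0.0832]
tcp_rot: [[0.007, 0.589, 0.808], [0.002, 0.808, -0.59], [-1.0, 0.006, 0.004]]
ft_force: [0.4, -0.6, 13.4]
gripper_width: 0.491
```

```bash
python3 st.py
```

```text
9.9 [0.5304 0.1153 0.0832] yaw -36.12289773415569 [ 0.3532 -0.6114 13.3788] [-0.0611 -0.0415 -0.0166] 42.677802117035
```

Call:
step_arm(
  increments=[
    [[0, 0, 0], -2, 1],
    [[0, 0, 0], -4, 1],
    [[0, 0, 0], -4, 1],
  ],
)

```text
time_s: 10.2
ee_pos: [0.5305, 0.1153, 0.0832]
tcp_rot: [[0.007, 0.532, 0.847], [0.002, 0.847, -0.532], [-1.0, 0.005, 0.005]]
ft_force: [0.5, -0.1, 13.7]
gripper_width: 0.488
```

```bash
python3 st.py
```

```text
10.2 [0.5305 0.1153 0.0832] yaw -32.12565766687428 [ 0.5214 -0.1462 13.7242] [-0.0669 -0.0576 -0.0058] 42.48224228392525
```

Call:
step_arm(
  increments=[
    [[0, 0, 0], -2, 1],
    [[0, 0, 0], -4, 1],
    [[0, 0, 0], -4, 1],
  ],
)

```text
time_s: 10.5
ee_pos: [0.5305, 0.1153, 0.0832]
tcp_rot: [[0.007, 0.471, 0.882], [0.002, 0.882, -0.471], [-1.0, 0.005, 0.005]]
ft_force: [-0.4, -0.2, 13.6]
gripper_width: 0.487
```

```bash
python3 st.py
```

```text
10.5 [0.5305 0.1153 0.0832] yaw -28.124259012707892 [-0.4055 -0.1721 13.552 ] [-0.0661 -0.0557 -0.0053] 42.401951840528575
```

Run:
```python
from h import *
f=arm.grab_frame("wrist");save(f,"wrist5.png")
```

```text
(no output)
```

View pics/wrist5.png

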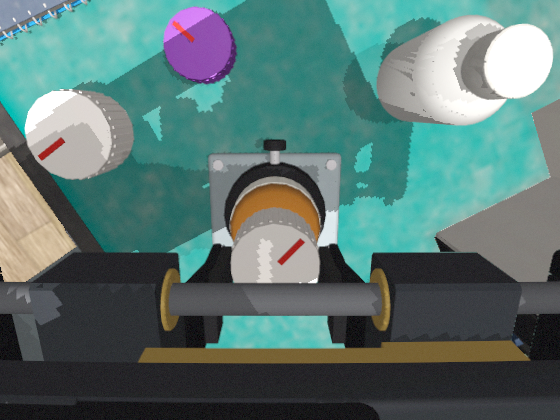

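Call:
step_arm(
  increments=[
    [[0, 0, 0], -2, 1],
    [[0, 0, 0], -4, 1],
    [[0, 0, 0], -4, 1],
  ],
)

```text
time_s: 10.85
ee_pos: [0.5305, 0.1153, 0.0832]
tcp_rot: [[0.007, 0.409, 0.913], [0.002, 0.913, -0.409], [-1.0, 0.005, 0.006]]
ft_force: [0.2, -0.9, 13.4]
gripper_width: 0.488
```

```bash
python3 st.py
```

```text
10.85 [0.5305 0.1153 0.0832] yaw -24.119551211386433 [ 0.2451 -0.9376 13.4185] [-0.1169 -0.0824  0.0138] 42.43746520328382
```

Call:
step_arm(
  increments=[
    [[0, 0, 0], -2, 1],
    [[0, 0, 0], -4, 1],
    [[0, 0, 0], -4, 1],
  ],
)

```text
time_s: 11.15
ee_pos: [0.5305, 0.1153, 0.0832]
tcp_rot: [[0.007, 0.344, 0.939], [0.002, 0.939, -0.344], [-1.0, 0.004, 0.006]]
ft_force: [-0.3, -0.6, 13.6]
gripper_width: 0.487
```

```bash
python3 st.py
```

```text
11.15 [0.5305 0.1153 0.0832] yaw -20.12224353126993 [-0.2533 -0.5872 13.6173] [-0.0562 -0.0894 -0.016 ] 42.33491014928816
```

Call:
step_arm(
  increments=[
    [[0, 0, 0], -2, 1],
    [[0, 0, 0], -4, 1],
    [[0, 0, 0], -4, 1],
  ],
)

```text
time_s: 11.45
ee_pos: [0.5305, 0.1152, 0.0832]
tcp_rot: [[0.007, 0.278, 0.961], [0.002, 0.961, -0.278], [-1.0, 0.004, 0.006]]
ft_force: [0.9, 0.0, 13.5]
gripper_width: 0.483
```

```bash
python3 st.py
```

```text
11.45 [0.5305 0.1152 0.0832] yaw -16.13359549610924 [ 0.8679  0.0171 13.4698] [-0.222  -0.1598 -0.0776] 42.02174259358228
```

Call:
step_arm(
  increments=[
    [[0, 0, 0], -1, 1],
    [[0, 0, 0], -1, 1],
  ],
)

```text
time_s: 11.65
ee_pos: [0.5306, 0.1151, 0.0832]
tcp_rot: [[0.007, 0.262, 0.965], [0.002, 0.965, -0.262], [-1.0, 0.004, 0.007]]
ft_force: [0.5, -1.5, 13.5]
gripper_width: 0.492
```

```bash
python3 st.py
```

```text
11.65 [0.5306 0.1151 0.0832] yaw -15.174768789493061 [ 0.5408 -1.5293 13.5124] [-0.2    -0.2398 -0.1932] 42.819334451882575
```

Call:
step_arm(
  increments=[
    [[0, 0, 0], -0.4, 1],
    [[0, 0, 0], -0.4, 1],
  ],
)

```text
time_s: 11.85
ee_pos: [0.5306, 0.1152, 0.0832]
tcp_rot: [[0.007, 0.255, 0.967], [0.002, 0.967, -0.255], [-1.0, 0.004, 0.007]]
ft_force: [0.5, -0.5, 13.5]
gripper_width: 0.491
```

```bash
python3 st.py
```

```text
11.85 [0.5306 0.1152 0.0832] yaw -14.801009636239815 [ 0.4526 -0.4814 13.5139] [-0.1674 -0.1681 -0.1954] 42.68049710293764
```

Call:
step_arm(
  increments=[
    [[0, 0, 0], 1, 1],
    [[-0.15, 0, 0], 1, 1],
    [[-0.3, 0, 0], 1, 1],
    [[-0.45, 0, 0], 1, 1],
    [[-0.6, 0, 0], 1, 1],
    [[-0.6, 0, 0], 1, 1],
  ],
)

```text
time_s: 12.45
ee_pos: [0.5303, 0.115, 0.0876]
tcp_rot: [[0.007, 0.272, 0.962], [0.002, 0.962, -0.272], [-1.0, 0.003, 0.006]]
ft_force: [5.6, -0.0, 5.4]
gripper_width: 0.486
```

```bash
python3 st.py
```

```text
12.45 [0.5303 0.115  0.0876] yaw -15.79657700450583 [ 5.5828 -0.0248  5.3732] [-0.0656 -1.1246 -0.1148] 42.259197090826405
```

Call:
step_arm(
  increments=[
    [[-0.1, 0, 0.1], 0, 1],
    [[-0.2, 0, 0.2], 0, 1],
    [[-0.3, 0, 0.2], 0, 1],
    [[-0.3, 0, 0.2], 0, 1],
  ],
)

```text
time_s: 12.85
ee_pos: [0.53, 0.1145, 0.0889]
tcp_rot: [[0.002, 0.272, 0.962], [0.002, 0.962, -0.272], [-1.0, 0.002, 0.001]]
ft_force: [5.7, 2.7, -1.2]
gripper_width: 0.487
```

```bash
python3 st.py
```

```text
12.85 [0.53   0.1145 0.0889] yaw -15.783409706658729 [ 5.6644  2.7071 -1.2366] [ 0.3825 -1.1304 -0.1696] 42.39097818083754
```

Call:
step_arm(
  increments=[
    [[-0.05, 0.05, 0.1], 0, 1],
    [[-0.1, 0.1, 0.2], 0, 1],
    [[-0.15, 0.1, 0.2], 0, 1],
    [[-0.15, 0.1, 0.2], 0, 1],
  ],
)

```text
time_s: 13.25
ee_pos: [0.5303, 0.1144, 0.0895]
tcp_rot: [[-0.002, 0.272, 0.962], [0.0, 0.962, -0.272], [-1.0, -0.0, -0.002]]
ft_force: [-0.2, 3.8, -1.3]
gripper_width: 0.491
```

```bash
python3 st.py
```

```text
13.25 [0.5303 0.1144 0.0895] yaw -15.772256915026588 [-0.1921  3.8172 -1.2536] [ 0.4993 -0.1383 -0.0202] 42.749582426529585
```

Call:
step_arm(
  increments=[
    [[-0.1, 0.1, 0], 0, 1],
    [[-0.2, 0.15, 0], 0, 1],
    [[-0.3, 0.15, 0], 0, 1],
    [[-0.3, 0.15, 0], 0, 1],
  ],
)

```text
time_s: 13.65
ee_pos: [0.5308, 0.1151, 0.0928]
tcp_rot: [[-0.002, 0.272, 0.962], [-0.001, 0.962, -0.272], [-1.0, -0.001, -0.002]]
ft_force: [-1.8, -1.9, -3.9]
gripper_width: 0.487
```

```bash
python3 st.py
```

```text
13.65 [0.5308 0.1151 0.0928] yaw -15.778561709579082 [-1.7904 -1.8533 -3.9084] [-0.1987  0.329  -0.0827] 42.38362832818553
```

```bash
python3 st.py
python3 - <<'E'
from h import *
f=arm.grab_frame("side");save(f,"side6.png",(140,260,200,330),5)
f=arm.grab_frame("wrist");save(f,"wrist6.png",(120,340,160,400),3)
E
python3 st.py
```

```text
13.65 [0.5308 0.1151 0.0928] yaw -15.778561709579082 [-1.7904 -1.8533 -3.9084] [-0.1987  0.329  -0.0827] 42.38362832818553
13.75 [0.5309 0.1151 0.0928] yaw -15.779884446476169 [-3.3685 -0.9359 -3.1907] [-0.2888  0.4104 -0.0735] 42.244248777877424
```

View pics/side6.png

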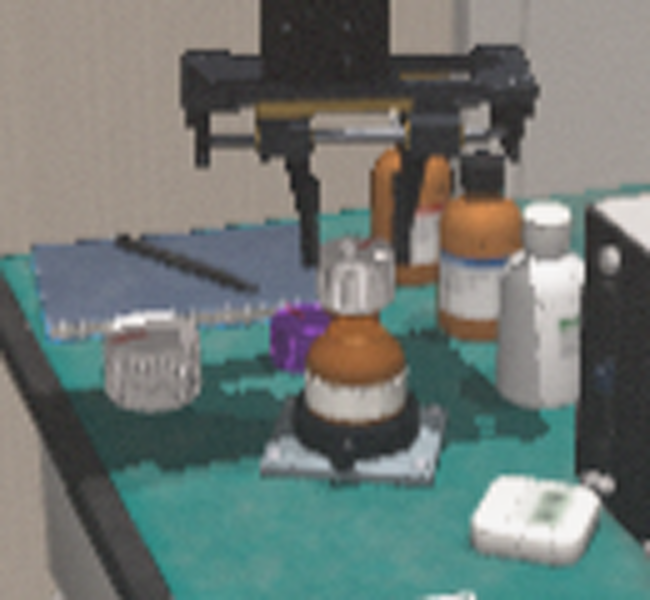

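View pics/wrist6.png

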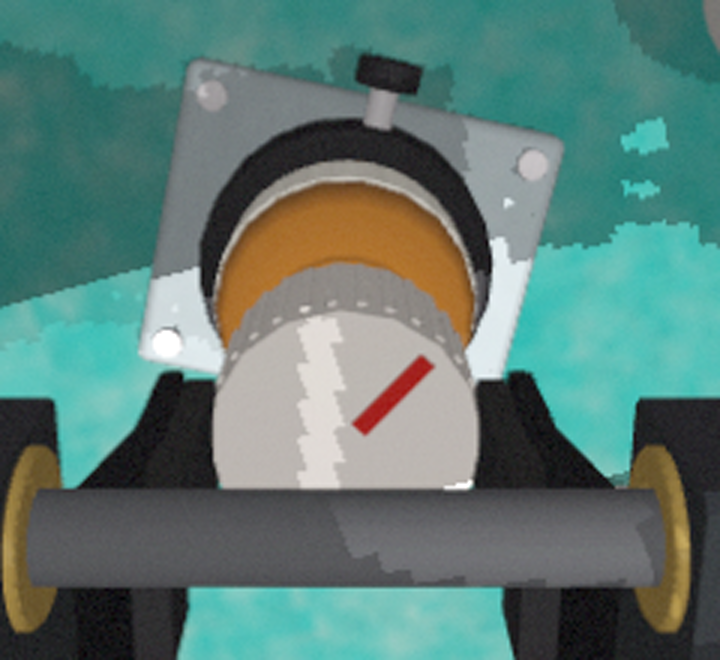

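Call:
step_arm(
  increments=[
    [[-0.1, 0, -0.1], 0, 1],
    [[-0.2, -0.03, -0.1], 0, 1],
    [[-0.3, -0.03, -0.1], 0, 1],
    [[-0.3, -0.03, -0.1], 0, 1],
  ],
)

```text
time_s: 14.15
ee_pos: [0.531, 0.1155, 0.0968]
tcp_rot: [[0.001, 0.272, 0.962], [0.0, 0.962, -0.272], [-1.0, 0.0, 0.001]]
ft_force: [-1.3, -0.4, -0.6]
gripper_width: 0.491
```

```bash
python3 st.py
```

```text
14.15 [0.531  0.1155 0.0968] yaw -15.7715079207066 [-1.3067 -0.3806 -0.5542] [-0.2139  0.1343  0.0124] 42.71754558851141
```

Call:
step_arm(
  increments=[
    [[-0.3, 0, -0.03], 0, 1],
    [[-0.6, 0, -0.03], 0, 1],
    [[-1.0, 0, -0.03], 0, 1],
    [[-1.4, 0, -0.03], 0, 1],
    [[-1.8, 0, -0.03], 0, 1],
    [[-2.2, 0, -0.03], 0, 1],
    [[-2.6, 0, -0.03], 0, 1],
    [[-3, 0, -0.03], 0, 1],
    [[-3, 0, -0.03], 0, 1],
  ],
)

```text
time_s: 15.05
ee_pos: [0.5309, 0.1156, 0.1271]
tcp_rot: [[0.001, 0.272, 0.962], [0.0, 0.962, -0.272], [-1.0, 0.0, 0.001]]
ft_force: [0.2, -0.8, -0.2]
gripper_width: 0.486
```

```bash
python3 st.py
```

```text
15.05 [0.5309 0.1156 0.1271] yaw -15.776808400180453 [ 0.236  -0.7875 -0.1674] [-0.0336 -0.0475  0.0085] 42.29135690631663
```

Call:
step_arm(
  increments=[
    [[-2, 0, 0], 0, 1],
    [[-5, 0, 0], 0, 1],
    [[-7, 0, 0], 0, 1],
    [[-7, 0, 0], 0, 1],
    [[-7, 0, 0], 0, 1],
  ],
)

```text
time_s: 15.55
ee_pos: [0.5304, 0.1155, 0.1959]
tcp_rot: [[0.0, 0.272, 0.962], [0.0, 0.962, -0.272], [-1.0, 0.0, 0.0]]
ft_force: [0.1, -0.5, -0.6]
gripper_width: 0.487
```

```bash
python3 st.py
python3 - <<'E'
from h import *
f=arm.grab_frame("side");save(f,"side7.png",(100,300,180,380),4)
f=arm.grab_frame("wrist");save(f,"wrist7.png")
s=arm.state();R=np.array(s["tcp_rot"]);d=np.array([.459,-.125,s["ee_pos"][2]])-s["ee_pos"];print(100*R.T@d,s["joints"])
E
```

```text
15.55 [0.5304 0.1155 0.1959] yaw -15.777954503730284 [ 0.1465 -0.5219 -0.6266] [-0.0138 -0.077   0.0097] 42.38537409875416
[ 2.41600777e-02 -2.50501992e+01 -2.32124177e-01] [ 3.96053013e+00  1.37681657e+00  9.97887674e+01 -1.22143680e-03
  7.89906578e+01  1.97407093e+01]
```

View pics/side7.png

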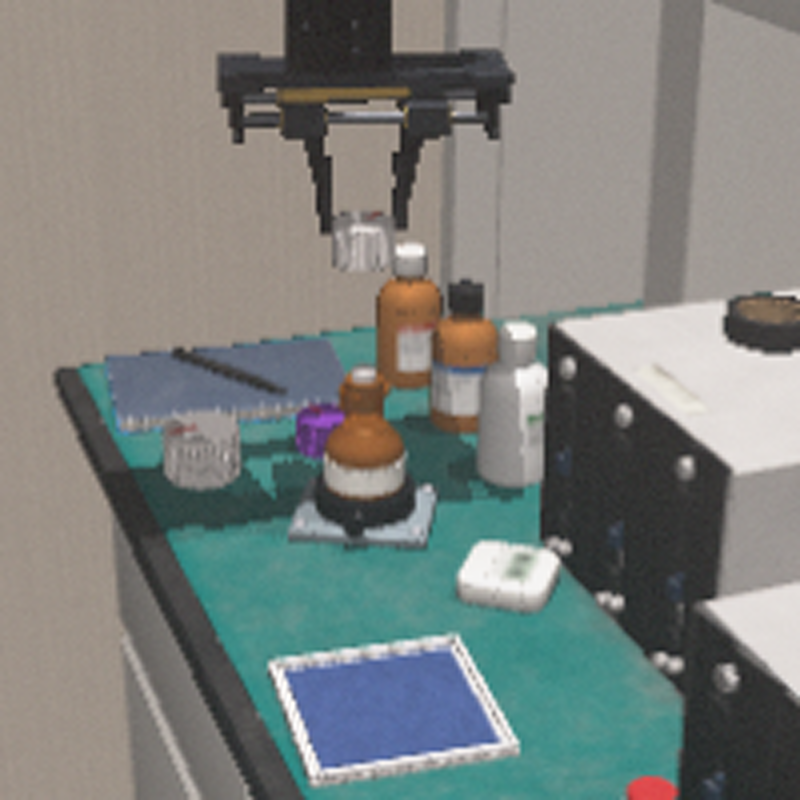

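View pics/wrist7.png

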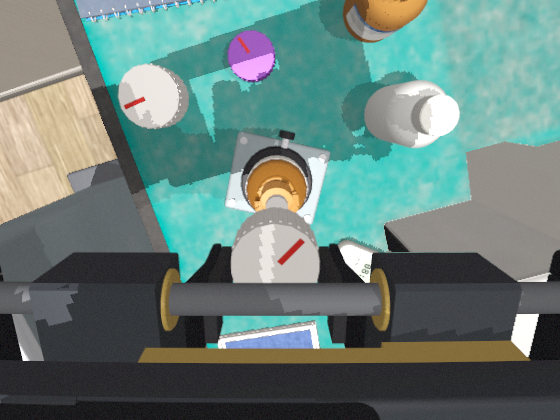

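Run:
```python
from h import *
s=arm.state();R=np.array(s["tcp_rot"]);p=np.array(s["ee_pos"])
for n,crop in [("side",(100,200,220,320)),("scene",(120,240,180,320))]:
    f=arm.grab_frame(n);sc=6 if n=="side" else 5
    r0,r1,c0,c1=crop
    im=cv2.resize(f["pixels"][r0:r1,c0:c1],None,fx=sc,fy=sc,interpolation=cv2.INTER_CUBIC)
    for P,col in [(p,(0,255,0)),(p+R[:,2]*.022,(255,255,0)),(p-R[:,2]*.022,(255,255,0)),(p-R[:,0]*.019,(0,0,255))]:
        q=proj(f,P); cv2.circle(im,(int((q[1]-c0)*sc),int((q[0]-r0)*sc)),3,col,-1)
    cv2.imwrite(f"pics/{n}8.png",np.ascontiguousarray(im[:,:,::-1]))
```

View pics/side8.png

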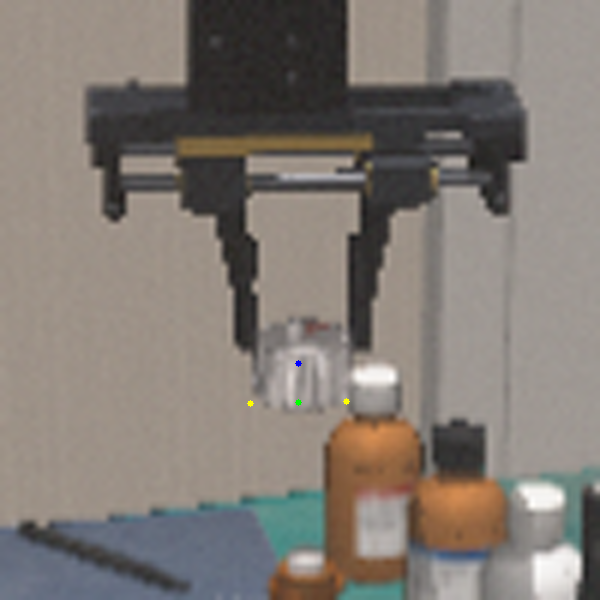

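View pics/scene8.png

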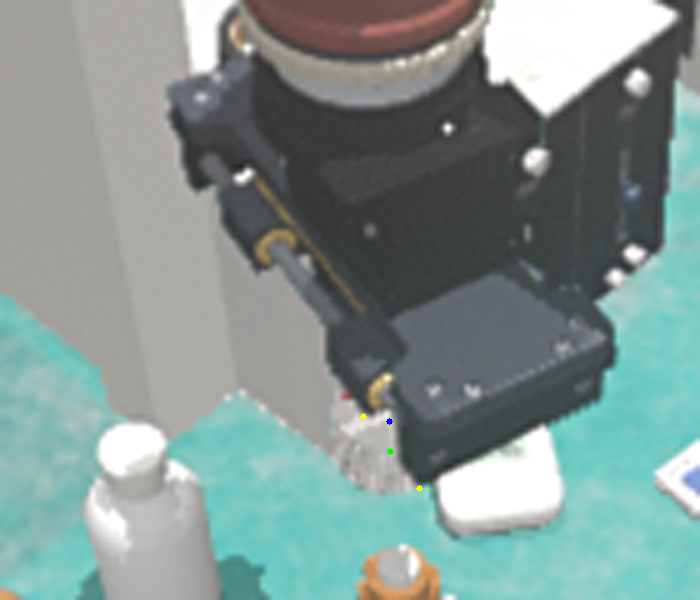

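Run:
```python
from h import *
s=arm.state();R=np.array(s["tcp_rot"]);p=np.array(s["ee_pos"]);print(p)
f=arm.grab_frame("side");r0,r1,c0,c1=140,190,250,300;sc=12
base=cv2.resize(f["pixels"][r0:r1,c0:c1],None,fx=sc,fy=sc,interpolation=cv2.INTER_CUBIC)
out=[]
def circ(im,c,col):
    pts=np.array([proj(f,c+.022*np.array([np.cos(a),np.sin(a),0])) for a in np.linspace(0,6.283,60)])
    q=((pts[:,::-1]+.5-[c0,r0])*sc).astype(int); cv2.polylines(im,[q.reshape(-1,1,2)],True,col,1)
im=base.copy()
for off,col in [(0.003,(0,255,0)),(0.010,(255,0,0))]:
    for h in (0,.03): circ(im,p+[0,0,off+h],col)
cv2.imwrite("pics/side9.png",np.ascontiguousarray(im[:,:,::-1]))
```

```text
[0.52937404 0.115466   0.1944753 ]
```

View pics/side9.png

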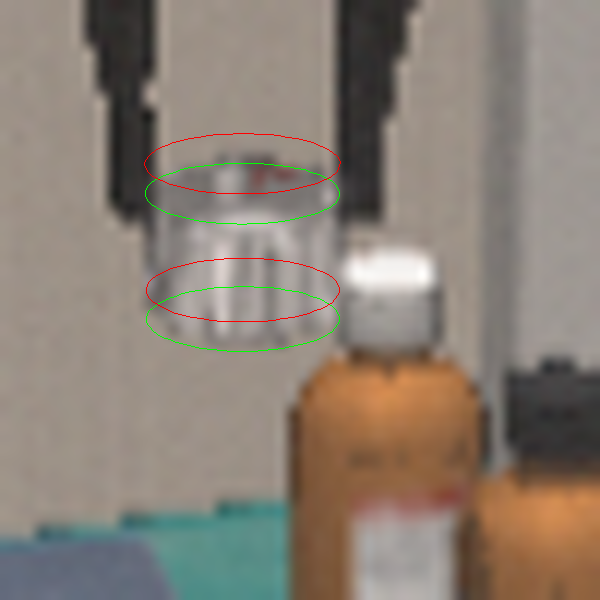

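Run:
```python
from h import *
f=arm.grab_frame("side")
p=np.array([.5306,.1163,.1362]);z=np.array([.2213,-.9752,0])
for sgn in (1,-1):
  for k in (0,.01,.02,.03):
    q=proj(f,p+sgn*z*.05+[0,0,k]);print(sgn,k,(q-[140,200])*5)
```

```text
1 0 [262.36009008 399.8308867 ]
1 0.01 [245.33166634 399.95667152]
1 0.02 [228.18212964 400.08331991]
1 0.03 [210.91101482 400.21083463]
-1 0 [205.25406759 304.41863443]
-1 0.01 [189.08588402 304.21891419]
-1 0.02 [172.81224228 304.01920072]
-1 0.03 [156.43282326 303.81951807]
```

View pics/side3.png

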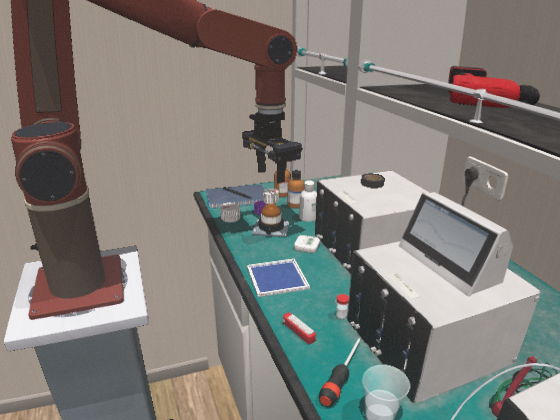

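Run:
```python
from h import *
s=arm.state();R=np.array(s["tcp_rot"]);p=np.array(s["ee_pos"]);f=arm.grab_frame("wrist")
for y in (-.0095,0.0095):
  for k in (0,.01,.02,.03,.04):
    print(y,k,[proj(f,p+sg*R[:,2]*.0225-R[:,0]*k+R[:,1]*y).round() for sg in (1,-1)])
save(f,"wrist9.png",(200,400,180,380),4)
```

```text
-0.0095 0 [array([260., 315.]), array([260., 237.])]
-0.0095 0.01 [array([267., 317.]), array([267., 235.])]
-0.0095 0.02 [array([275., 319.]), array([275., 233.])]
-0.0095 0.03 [array([284., 321.]), array([284., 231.])]
-0.0095 0.04 [array([294., 324.]), array([294., 228.])]
0.0095 0 [array([229., 316.]), array([229., 236.])]
0.0095 0.01 [array([235., 318.]), array([235., 234.])]
0.0095 0.02 [array([241., 320.]), array([241., 232.])]
0.0095 0.03 [array([249., 322.]), array([249., 230.])]
0.0095 0.04 [array([257., 325.]), array([257., 227.])]
```

View pics/wrist9.png

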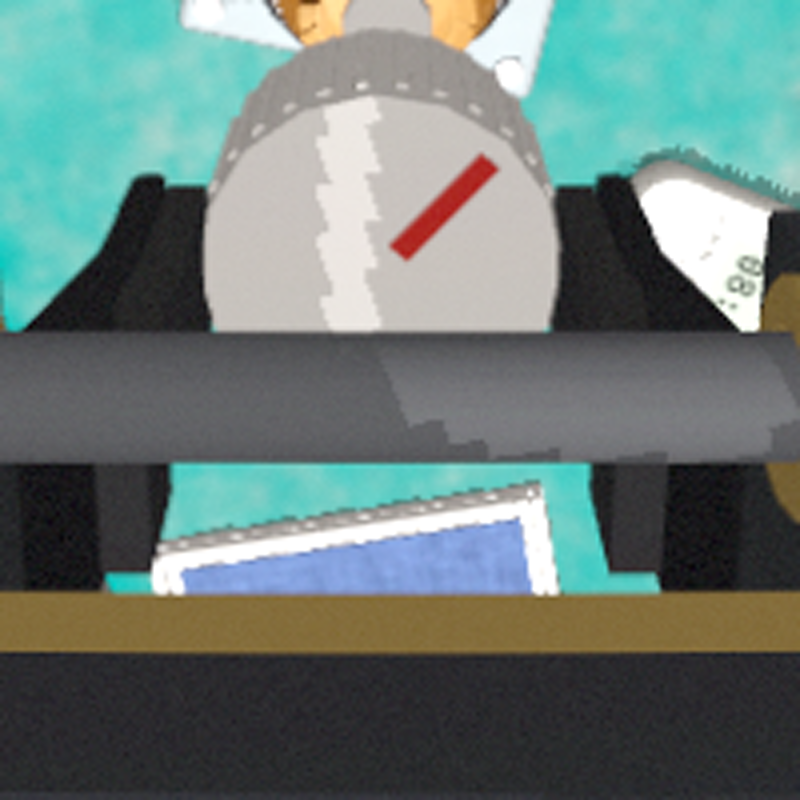

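Call:
step_arm(
  increments=[
    [[0, -3, 0], 0, 1],
    [[0, -7, -0.1], 0, 1],
    [[0, -11, -0.1], 0, 1],
    [[0, -15, -0.2], 0, 1],
    [[0, -19, -0.2], 0, 1],
    [[0, -22, -0.2], 0, 1],
    [[0, -24, -0.2], 0, 1],
    [[0, -25, -0.2], 0, 1],
    [[0, -25, -0.2], 0, 1],
    [[0, -25, -0.2], 0, 1],
  ],
)

```text
time_s: 16.9
ee_pos: [0.4606, -0.1239, 0.1961]
tcp_rot: [[-0.0, 0.272, 0.962], [0.001, 0.962, -0.272], [-1.0, 0.001, -0.0]]
ft_force: [-0.4, 0.1, 0.0]
gripper_width: 0.487
```

Call:
step_arm(
  increments=[
    [[4, 0, 0], 0, 1],
    [[8, 0, 0], 0, 1],
    [[12, 0, 0], 0, 1],
    [[15, 0, 0], 0, 1],
    [[16, 0, 0], 0, 1],
    [[16, 0, 0], 0, 1],
    [[16, 0, 0], 0, 1],
  ],
)

```text
time_s: 17.6
ee_pos: [0.4619, -0.1245, 0.0377]
tcp_rot: [[0.002, 0.271, 0.963], [-0.001, 0.963, -0.271], [-1.0, -0.0, 0.002]]
ft_force: [-0.6, 0.4, -0.5]
gripper_width: 0.487
```

```bash
python3 st.py
python3 - <<'E'
from h import *
f=arm.grab_frame("side");save(f,"side10.png",(180,320,200,360),4)
f=arm.grab_frame("scene");save(f,"scene10.png",(150,270,270,420),4)
E
python3 st.py
```

```text
17.6 [ 0.4619 -0.1245  0.0377] yaw -15.725907311180388 [-0.6155  0.4269 -0.4553] [-0.0068 -0.1181  0.0065] 42.36129728113899
17.7 [ 0.4624 -0.125   0.0383] yaw -15.753675989483687 [-0.5179 -0.261  -0.5988] [ 0.0074 -0.1124  0.0112] 42.45221358970068
```

View pics/side10.png

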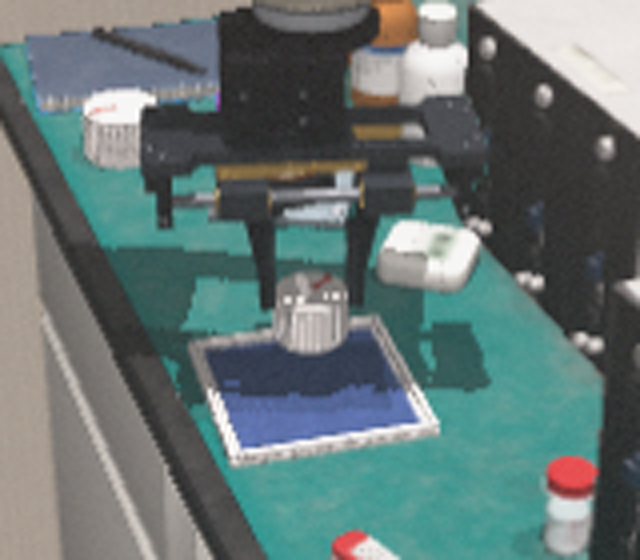

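View pics/scene10.png

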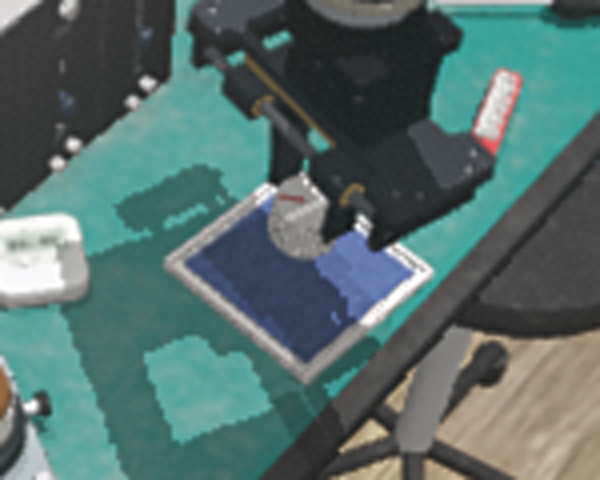

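Call:
step_arm(
  increments=[
    [[1, 0, -0.2], 0, 1],
    [[2, 0, -0.25], 0, 1],
    [[2.7, 0, -0.25], 0, 1],
    [[2.8, 0, -0.25], 0, 1],
    [[2.8, 0, -0.25], 0, 1],
  ],
)

```text
time_s: 18.2
ee_pos: [0.4576, -0.1236, 0.0077]
tcp_rot: [[-0.001, 0.272, 0.962], [0.001, 0.962, -0.272], [-1.0, 0.0, -0.001]]
ft_force: [0.1, 0.1, -1.1]
gripper_width: 0.49
```

```bash
python3 st.py
```

```text
18.2 [ 0.4576 -0.1236  0.0077] yaw -15.783383494836789 [ 0.1195  0.127  -1.0542] [ 0.0173 -0.0989 -0.0171] 42.64665902488332
```

Call:
step_arm(
  increments=[
    [[0.1, 0, 0], 0, 1],
    [[0.2, 0, 0], 0, 1],
    [[0.3, 0, 0], 0, 1],
    [[0.3, 0, 0], 0, 1],
  ],
)

```text
time_s: 18.6
ee_pos: [0.4581, -0.1238, 0.0052]
tcp_rot: [[0.0, 0.272, 0.962], [-0.0, 0.962, -0.272], [-1.0, -0.0, 0.0]]
ft_force: [-0.1, -1.1, 0.4]
gripper_width: 0.488
```

```bash
python3 st.py
```

```text
18.6 [ 0.4581 -0.1238  0.0052] yaw -15.775638998798488 [-0.0596 -1.0696  0.3976] [-0.0222 -0.0767  0.0066] 42.44445244470659
```

Call:
step_arm(
  increments=[
    [[0.05, 0, 0], 0, 1],
    [[0.1, 0, 0], 0, 1],
    [[0.1, 0, 0], 0, 1],
  ],
)

```text
time_s: 18.9
ee_pos: [0.458, -0.1238, 0.0042]
tcp_rot: [[-0.0, 0.272, 0.962], [0.0, 0.962, -0.272], [-1.0, 0.0, -0.0]]
ft_force: [-0.8, -0.4, 0.4]
gripper_width: 0.488
```

```bash
python3 st.py
```

```text
18.9 [ 0.458  -0.1238  0.0042] yaw -15.778347971774068 [-0.7576 -0.447   0.3888] [-0.0395 -0.0839  0.0059] 42.489168223194405
```

Call:
step_arm(
  increments=[
    [[0.05, 0, 0], 0, 1],
    [[0.1, 0, 0], 0, 1],
    [[0.1, 0, 0], 0, 1],
  ],
)

```text
time_s: 19.2
ee_pos: [0.458, -0.1238, 0.0031]
tcp_rot: [[-0.0, 0.272, 0.962], [0.0, 0.962, -0.272], [-1.0, 0.0, -0.0]]
ft_force: [-0.2, -0.1, -0.5]
gripper_width: 0.493
```

```bash
python3 st.py
```

```text
19.2 [ 0.458  -0.1238  0.0031] yaw -15.780725895706377 [-0.1953 -0.1184 -0.4781] [-0.05   -0.0744  0.0149] 42.87542592791096
```

Call:
step_arm(
  increments=[
    [[0.05, 0, 0], 0, 1],
    [[0.1, 0, 0], 0, 1],
    [[0.1, 0, 0], 0, 1],
  ],
)

```text
time_s: 19.5
ee_pos: [0.458, -0.1238, 0.0022]
tcp_rot: [[-0.0, 0.272, 0.962], [0.0, 0.962, -0.272], [-1.0, 0.0, -0.0]]
ft_force: [0.3, 0.6, -0.8]
gripper_width: 0.49
```

```bash
python3 st.py
python3 - <<'E'
from h import *
f=arm.grab_frame("side");save(f,"side11.png",(220,310,230,330),7)
E
```

```text
19.5 [ 0.458  -0.1238  0.0022] yaw -15.775923419807008 [ 0.3163  0.5921 -0.8341] [-0.0268 -0.0626 -0.0123] 42.59608109676341
```

View pics/side11.png

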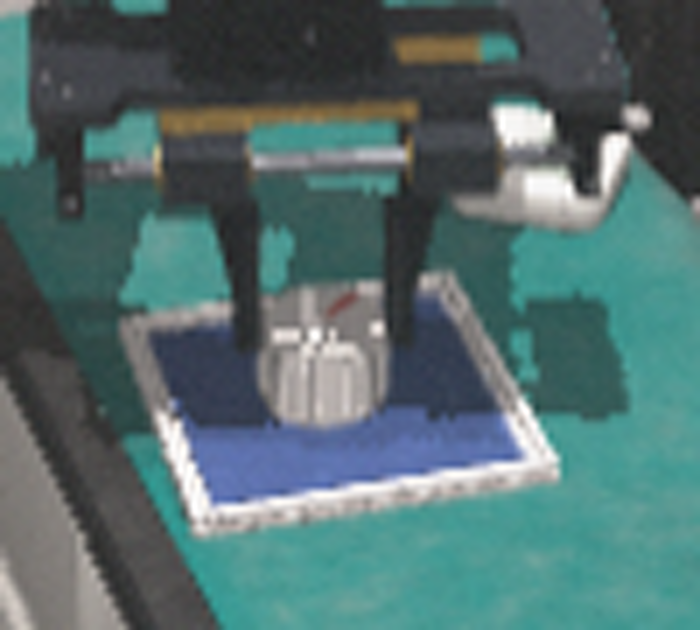

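Call:
step_arm(
  increments=[
    [[-0.1, 0, 0.2], 0, 1],
    [[-0.1, 0, 0.4], 0, 1],
    [[0, 0, 0.4], 0, 1],
    [[0, 0, 0.4], 0, 1],
  ],
)

```text
time_s: 19.95
ee_pos: [0.4619, -0.1249, 0.0021]
tcp_rot: [[-0.0, 0.272, 0.962], [0.0, 0.962, -0.272], [-1.0, 0.0, -0.0]]
ft_force: [0.4, -0.9, 0.1]
gripper_width: 0.484
```

Call:
step_arm(
  increments=[
    [[0.05, 0, 0], 0, 1],
    [[0.05, 0, 0], 0, 1],
    [[0.05, 0, 0], 0, 1],
  ],
)

```text
time_s: 20.25
ee_pos: [0.4619, -0.1249, 0.0017]
tcp_rot: [[-0.0, 0.272, 0.962], [0.0, 0.962, -0.272], [-1.0, 0.0, -0.0]]
ft_force: [0.2, -0.4, -0.5]
gripper_width: 0.487
```

Call:
step_arm(
  increments=[
    [[0.05, 0, 0], 0, 1],
    [[0.05, 0, 0], 0, 1],
    [[0.05, 0, 0], 0, 1],
  ],
)

```text
time_s: 20.55
ee_pos: [0.4619, -0.1249, 0.0012]
tcp_rot: [[-0.0, 0.272, 0.962], [0.0, 0.962, -0.272], [-1.0, -0.0, -0.0]]
ft_force: [0.2, 0.4, -0.4]
gripper_width: 0.489
```

Call:
step_arm(
  increments=[
    [[0.05, 0, 0], 0, 1],
    [[0.05, 0, 0], 0, 1],
    [[0.05, 0, 0], 0, 1],
  ],
)

```text
time_s: 20.85
ee_pos: [0.4619, -0.1249, 0.0007]
tcp_rot: [[-0.0, 0.272, 0.962], [0.0, 0.962, -0.272], [-1.0, 0.0, -0.0]]
ft_force: [-0.5, 0.3, -0.7]
gripper_width: 0.49
```

Call:
step_arm(
  increments=[
    [[0.05, 0, 0], 0, 1],
    [[0.05, 0, 0], 0, 1],
    [[0.05, 0, 0], 0, 1],
  ],
)

```text
time_s: 21.15
ee_pos: [0.462, -0.1249, 0.0005]
tcp_rot: [[0.0, 0.272, 0.962], [-0.0, 0.962, -0.272], [-1.0, -0.0, 0.0]]
ft_force: [-1.2, 0.2, 3.8]
gripper_width: 0.487
```

```bash
python3 st.py
```

```text
21.15 [ 0.462  -0.1249  0.0005] yaw -15.77584218670136 [-1.1695  0.2065  3.7599] [ 0.0944  0.2275 -0.0279] 42.34031290730432
```

Call:
step_arm(
  increments=[
    [[0, 0, 0], 0, -0.1],
    [[0, 0, 0], 0, -0.2],
    [[0, 0, 0], 0, -0.3],
    [[0, 0, 0], 0, -0.3],
    [[0, 0, 0], 0, -0.3],
    [[0, 0, 0], 0, -0.3],
  ],
)

```text
time_s: 21.75
ee_pos: [0.4619, -0.1249, 0.0002]
tcp_rot: [[-0.0, 0.272, 0.962], [0.0, 0.962, -0.272], [-1.0, 0.0, -0.0]]
ft_force: [0.4, 0.2, -0.5]
gripper_width: 0.653
```

```bash
python3 st.py
python3 - <<'E'
from h import *
f=arm.grab_frame("side");save(f,"side12.png",(220,310,230,330),7)
E
```

```text
21.75 [ 0.4619 -0.1249  0.0002] yaw -15.777463844053472 [ 0.4336  0.1558 -0.5277] [ 0.0182 -0.0441 -0.0396] 56.77687701646727
```

View pics/side12.png

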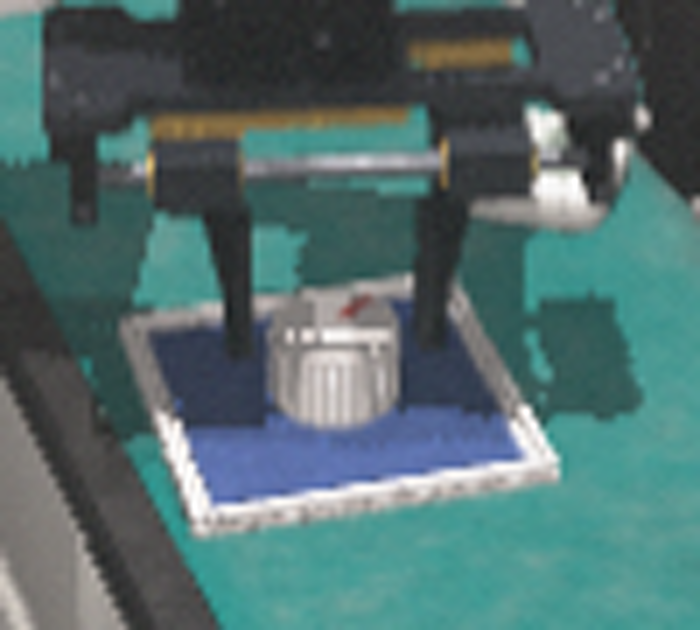

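The cap stands upright with its base centre near crop (335,395), close to the tray centre at (337,390), and the fingers are clear of it. I'll raise the gripper straight up.

Call:
step_arm(
  increments=[
    [[-1, 0, 0], 0, -0.3],
    [[-3, 0, 0], 0, -0.3],
    [[-6, 0, 0], 0, -0.3],
    [[-10, 0, 0], 0, -0.3],
    [[-14, 0, 0], 0, -0.3],
    [[-17, 0, 0], 0, -0.3],
    [[-17, 0, 0], 0, -0.3],
    [[-17, 0, 0], 0, -0.3],
  ],
)

```text
time_s: 22.6
ee_pos: [0.4625, -0.1251, 0.1715]
tcp_rot: [[0.002, 0.272, 0.962], [-0.001, 0.962, -0.272], [-1.0, -0.0, 0.002]]
ft_force: [1.0, 0.4, -0.8]
gripper_width: 0.649
```

```bash
python3 st.py
python3 - <<'E'
from h import *
f=arm.grab_frame("side");save(f,"side13.png")
save(f,"side13c.png",(170,310,200,340),5)
g=arm.grab_frame("wrist");save(g,"wrist13.png")
E
```

```text
22.6 [ 0.4625 -0.1251  0.1715] yaw -15.770962654574717 [ 1.028   0.4002 -0.8084] [-0.0445 -0.0689  0.0216] 56.42259284310483
```

View pics/side13c.png

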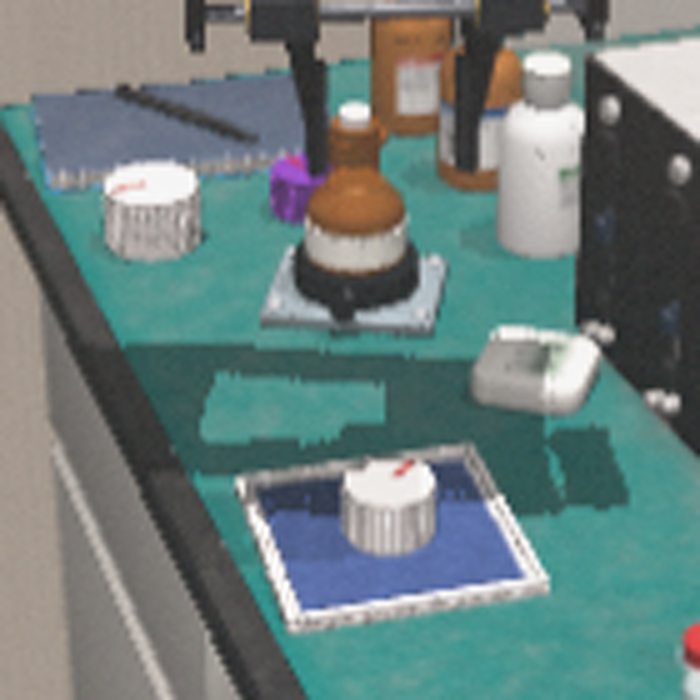

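View pics/wrist13.png

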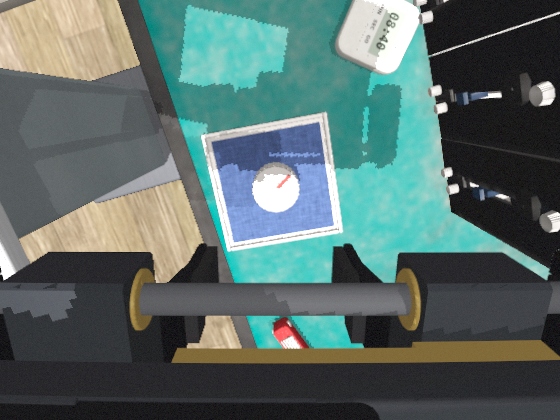

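The cap stands upright in the tray at about wrist (275,187), close to the tray centre at about (273,182). The bottle is open, and everything else is where it was. I'm handing the job in.

```bash
python3 -c "
from workcell import arm
print(arm.sign_off())"
```

```text
the job is handed in; nothing more can be done
None
```

The bottle is open and the cap is standing upright near the middle of the tray. I handed the job in at about 22.7 s of the 72 s allowed.

- **Opening:** I gripped the cap on the bottle and pushed it down about 4.5 mm (12–14 N). I turned it anticlockwise about 62° until the stop showed as a steady 0.19–0.20 N m. Then I backed off 1°, let it rise and lifted it straight off.
- **Resistance on the way up:** there were some sideways forces of up to about 6 N and a brief 4 N pull. They went once I re-centred the gripper, and after that only about the cap's own weight showed.
- **Setting down:** I lowered the cap in small steps until it touched at about 4 N, released it and raised the gripper clear.

**Last checks:** The side and wrist pictures show the cap upright, within a few mm of the tray's centre. The bottle is open, and the other things in view look unmoved. The robot was touching nothing.

**One disagreement:** in the pictures the fingers end about 28 mm short of the stated TCP. The set-down fits this, because the TCP reading went below the tray floor before anything touched, so I took the first contact to be the cap's rim.

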